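# Break down the mixed delivery stack into the colour trays

### The job

Take the little delivery stack apart from the top down, one thing at a time, and set each thing flat and right way up inside the tray of its own colour: the yellow tin first, then the blue soap carton, then the green and the pink one in either order. Set them down gently without dropping or tipping any over, leave what is already in its tray in place, and leave the bottles and the jar standing about as they are.

Things in the scene. Friction and masses are not known exactly. Their poses are not given: they have to be found in the camera images.
- tin: round cream tin with a yellow lid and a yellow band, 52 mm across and 40 mm high, about 0.15 kg, standing on the blue carton at the very top of the stack. Origin: centre of its underside; z up.
- carton_blue: blue soap carton, rigid, 140 x 50 x 40 mm (along its x, y, z), about 0.3 kg, with two white bands and white dots; it lies across the green and pink cartons, roughly at right angles to them, as the second layer, under the tin (underside at height 43 mm). Origin: centre of its underside; z up. Its two ends are alike.
- carton_green: green soap carton, rigid, 140 x 50 x 40 mm (along its x, y, z), about 0.3 kg, with two white bands and white dots; one of the two parallel cartons at the foot of the stack, on a 3 mm card sheet, 34 mm clear gap between them; the blue carton lies across both, leaving their ends in view. Origin: centre of its underside; z up. Its two ends are alike.
- carton_pink: pink soap carton, rigid, 140 x 50 x 40 mm (along its x, y, z), about 0.3 kg, with two white bands and white dots; one of the two parallel cartons at the foot of the stack, on a 3 mm card sheet, 34 mm clear gap between them; the blue carton lies across both, leaving their ends in view. Origin: centre of its underside; z up. Its two ends are alike.
- tray_yellow: yellow tray for the tin: low open card tray, fixed to the table, with a yellow floor and yellow outer faces; outside 86 x 86 mm, walls 3 mm thick and 10 mm high above the table, inside 80 x 80 mm, floor 3 mm thick. Origin: centre of its underside, on the table; z up.
- tray_blue: blue tray for the blue carton: low open card tray, fixed to the table, with a blue floor and blue outer faces; outside 170 x 80 mm (long side along its x), walls 3 mm thick and 10 mm high above the table, inside 164 x 74 mm, floor 3 mm thick. Origin: centre of its underside, on the table; z up.
- tray_green: green tray for the green carton: low open card tray, fixed to the table, with a green floor and green outer faces; outside 170 x 80 mm (long side along its x), walls 3 mm thick and 10 mm high above the table, inside 164 x 74 mm, floor 3 mm thick. Origin: centre of its underside, on the table; z up.
- tray_pink: pink tray for the pink carton: low open card tray, fixed to the table, with a pink floor and pink outer faces; outside 170 x 80 mm (long side along its x), walls 3 mm thick and 10 mm high above the table, inside 164 x 74 mm, floor 3 mm thick. Origin: centre of its underside, on the table; z up.
There are look-alikes about, which are no part of the job. Of the things that look like the carton_pink, the smallest one is meant.

How it is judged:
On the way, in this order (a step that is already met when the one before it is completed fails the run):
1. the yellow tin stands released in the yellow tray (horizontal distance between tin and tray_yellow below 0.021 m and z of tin in the frame of tray_yellow between -0.002 and 0.008 m and angle between tin's own z axis and vertical below 0.08 rad and contact force between the fingers and tin below 0.05 N and linear speed of tin below 0.03 m/s), for 0.2 s.
2. then the blue carton lies released in the blue tray (horizontal distance between carton_blue and tray_blue below 0.021 m and z of carton_blue in the frame of tray_blue between -0.002 and 0.008 m and angle between carton_blue's own z axis and vertical below 0.08 rad and contact force between the fingers and carton_blue below 0.05 N and linear speed of carton_blue below 0.03 m/s and angle between the x axis of carton_blue and the x axis of tray_blue, either way round below 0.35 rad), for 0.2 s.
3. then the first of the green and pink cartons lies released in its own tray (((horizontal distance between carton_green and tray_green below 0.021 m and z of carton_green in the frame of tray_green between -0.002 and 0.008 m and angle between carton_green's own z axis and vertical below 0.08 rad and contact force between the fingers and carton_green below 0.05 N and linear speed of carton_green below 0.03 m/s and angle between the x axis of carton_green and the x axis of tray_green, either way round below 0.35 rad) or (horizontal distance between carton_pink and tray_pink below 0.021 m and z of carton_pink in the frame of tray_pink between -0.002 and 0.008 m and angle between carton_pink's own z axis and vertical below 0.08 rad and contact force between the fingers and carton_pink below 0.05 N and linear speed of carton_pink below 0.03 m/s and angle between the x axis of carton_pink and the x axis of tray_pink, either way round below 0.35 rad))), for 0.2 s.
At the end, for the whole second after the job is handed in: Each of the four things rests flat (tilted less than 0.08 rad) on the floor of the tray of its own colour (underside less than 8 mm above the table, centres within 21 mm in plan, cartons with their length along the tray's within 0.35 rad), released and at rest (all of step 1 and all of step 2 and horizontal distance between carton_green and tray_green below 0.021 m and z of carton_green in the frame of tray_green between -0.002 and 0.008 m and angle between each of carton_green, carton_pink's own z axis and vertical below 0.08 rad and contact force between the fingers and carton_green below 0.05 N and linear speed of each of carton_green, carton_pink below 0.03 m/s and angle between the x axis of carton_green and the x axis of tray_green, either way round below 0.35 rad and horizontal distance between carton_pink and tray_pink below 0.021 m and z of carton_pink in the frame of tray_pink between -0.002 and 0.008 m and contact force between the fingers and carton_pink below 0.05 N and angle between the x axis of carton_pink and the x axis of tray_pink, either way round below 0.35 rad and angular speed of each of tin, carton_blue, carton_green, carton_pink below 0.2 rad/s); the robot touches nothing.
It fails at once if one of the four things was dropped or thrown (moving faster than 0.6 m/s, a free fall of about 20 mm, with no finger on it) ((contact force between the fingers and tin below 0.05 N and linear speed of tin above 0.6 m/s) or (contact force between the fingers and carton_blue below 0.05 N and linear speed of carton_blue above 0.6 m/s) or (contact force between the fingers and carton_green below 0.05 N and linear speed of carton_green above 0.6 m/s) or (contact force between the fingers and carton_pink below 0.05 N and linear speed of carton_pink above 0.6 m/s)).
It fails at once if one of the four things was tipped by more than 0.6 rad (angle between any of tin, carton_blue, carton_green, carton_pink's own z axis and vertical above 0.6 rad).
It fails at once if a bottle or the jar was shifted by more than 30 mm or knocked over (distance of any of shampoo, jar, gel from where it was at the start of the episode above 0.03 m or angle between any of shampoo, jar, gel's own z axis and vertical above 0.5 rad).
It also fails if it takes over 128 s, if anything falls off the work surface, if the arm or the gripper's body presses on something with over 40 N, if the wrist force passes 120 N, or if a joint passes its speed limit or range.

### The arm

A 6-joint arm with a two-finger parallel gripper is mounted at the origin on the work surface. World frame = base frame: x ahead of the robot, y to its left, z up, the work surface at z = 0. Lengths are in m, angles in rad, forces in N, time in s.
With the tool pointing down it reaches from about 0.425 to 0.95 m from the base axis. Payload 3.5 kg.
Tool frame: the origin (TCP) lies on the centre line of the jaws, within the pads' length; the fingertips stand 17 mm ahead of it and the grasp point (between the pads) lies 2 mm behind it; z points along the fingers, y is the line along which they close (so a half turn about z gives the same grasp; the last joint's range is limited). The gripper opens to 85 mm and grips with 20 to 120 N. Pads are 22 mm wide; open, the fingers measure 114 mm over their backs; the gripper's body (76 mm by 85 mm) begins 54 mm behind the grasp point. The pads swing forward as they close: fully open they stand 13 mm farther back than shut.
Start: joints at [-1.31, 0.286, 1.577, -0, 1.279, -0.15], TCP at [0.27, -0.619, 0.248] pointing down, gripper open.
Joint ranges: [-2.77, 2.77], [-0.9, 2.22], [0.21, 2.48], [-1.53, 4.67], [0.24, 2.81], [-2.84, 2.84]. Speed limits (rad/s): [2.79, 2.79, 3.14, 3.14, 3.14, 3.14].

### API

Orientations are given as a unit quaternion [x, y, z, w].
In Python, from plant import ctrl gives the robot as it stands. The module is installed in compiled form; this text tells all that it offers.
- The arm moves only by the tool drive_tool, never from a script. Its argument "moves" is a list of rows, each a list of 3 entries, a list of its own where there are three numbers: the turn, a rotation vector about the tool's x, y, z in rad, then the shift along the tool's x, y, z in m, then the finger opening in m, from 0 to 0.0854. A call has 1 to 5 rows; each row shifts and turns the commanded pose from where the row before left it, along the tool's axes as they then stand; what a row does not reach is not made up. A row lasts 1/8 s, in which the tool goes at most 62.5 mm and 10.7 degrees, less where a joint would pass 70% of its speed; a pose out of reach is approached as far as the arm can. A call with a gripper value outside its range is refused whole. The fingers move at their own pace and stop on an object; "grip_force" is the grip in N (left out, the last holds). Time passes only in rows, so rows that do not move let the fingers close. It gives the time, the measured TCP pose, the force, the opening and the grip force at its end, in the units of the state.
- ctrl.get_state(): the state, without advancing time (a new reading comes with each control period).
- ctrl.read_camera(name): name is "scene" or "top"; returns a dict with "image" (480x640x3 uint8, red, green, blue), "fx", "fy", "cx", "cy" (pixels), "R" (3x3) and "t" (3): a world point X has camera coordinates R X + t. Camera axes: x right, y down, z forward; pixel columns grow to the right and rows downward; lengths in m; the calibration is good to about 2 mm. A picture is of the moment at which its call begins. There is no depth.
- ctrl.sign_off(): hands the job in; it is judged then, once.
The state is a dict: "time": time; "qpos": joint angles; "dq": joint speeds; "joint_efforts": joint torques, N m; "eef_pos": TCP position; "tcp_rot": TCP orientation; "contact_force": force on the tool from outside, world axes, zero at the start; "wrist_torque": the same for the moment, N m; "opening": opening from 0.0 (shut) to 1.0 (fully open); "finger_force": force on a finger pad.
Only numpy, scipy, OpenCV 4.12 (cv2) and the standard library are available. Lean on these libraries where they do the work, as an engineer would, in place of code of your own. Each camera call takes 0.05 s, during which the arm holds its last target. There are 200 camera calls.

## Working session

There is one attempt and no reset: what is moved stays moved. The work goes in short steps, Python scripts to look and compute and a tool call to move; the robot and the scene stay as the last step left them, time stands still between calls to the robot, and variables do not carry over. Pictures are saved under pics/ and viewed, at most 14 in all, crops included, and the job is handed in when it is done.

Besides the shell and the picture viewer there is one more tool, called by a JSON object that holds its "name" and its "arguments", one argument or row to a line. drive_tool: Moves the arm, as the interface text tells. Its arguments: {"type":"object","properties":{"moves":{"type":"array","items":{"type":"array"}},"grip_force":{"type":"number"}},"required":["moves"]}

```bash
mkdir -p pics
cat > h.py <<'E'
import numpy as np, cv2
from plant import ctrl
from scipy.spatial.transform import Rotation as Ro
def cam(n,fn=None):
    c=ctrl.read_camera(n)
    if fn: cv2.imwrite('pics/'+fn,c['image'][:,:,::-1])
    return c
def onz(c,uv,z):
    R=np.array(c['R']);t=np.array(c['t']);o=-R.T@t
    d=R.T@np.array([(uv[0]-c['cx'])/c['fx'],(uv[1]-c['cy'])/c['fy'],1]);return o+d*(z-o[2])/d[2]
def proj(c,X):
    p=np.array(c['R'])@np.array(X)+np.array(c['t']);return np.array([c['fx']*p[0]/p[2]+c['cx'],c['fy']*p[1]/p[2]+c['cy']])
def tri(c1,u1,c2,u2):
    A=[];b=[]
    for c,u in((c1,u1),(c2,u2)):
        R=np.array(c['R']);t=np.array(c['t']);K=np.array([[c['fx'],0,c['cx']],[0,c['fy'],c['cy']],[0,0,1]])
        P=K@np.c_[R,t]
        for i in(0,1):
            r=u[i]*P[2]-P[i];r=r/np.linalg.norm(r[:3]);A.append(r[:3]);b.append(-r[3])
    s=np.linalg.lstsq(np.array(A),np.array(b),rcond=None);return s[0],s[1]
E
python3 - <<'E'
from h import *
for n in('scene','top'):
    c=cam(n,n+'0.png');print(n,c['fx'],np.round(-np.array(c['R']).T@c['t'],3),np.round(c['R'],2).tolist())
s=ctrl.get_state();print(s['time'],s['eef_pos'],s['tcp_rot'])
E
```

```text
scene 598.3427428955733 [ 1.316 -0.565  1.194] [[0.58, 0.82, 0.01], [0.62, -0.42, -0.66], [-0.54, 0.39, -0.75]]
top 516.8819317380589 [ 0.397 -0.015  1.131] [[0.01, -1.0, -0.0], [-0.99, -0.01, -0.11], [0.11, 0.0, -0.99]]
0.1 [ 0.26947516 -0.61827628  0.24707343] [ 9.78969289e-01  2.04004955e-01 -5.80668808e-05 -1.05136753e-03]
```

View pics/scene0.png

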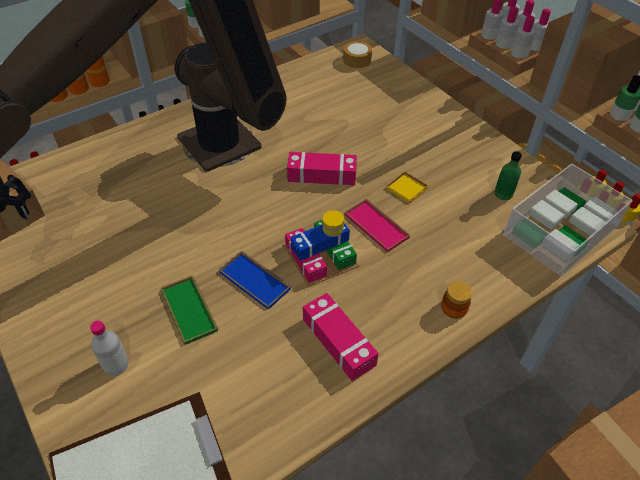

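View pics/top0.png

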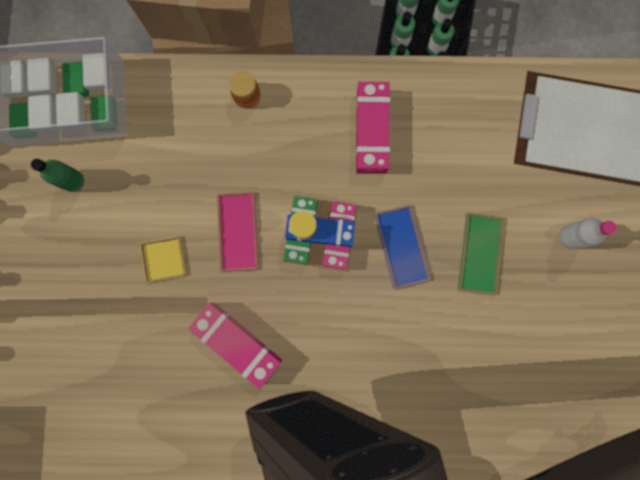

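Scene view: the stack is at about (320,245). The pink look-alikes are the big cartons at (322,168) and (340,335). In the top view, the stack is at (320,232): tin (302,225), green ends at (304,204)/(296,254), pink ends at (342,210)/(336,259). The big pinks are at (373,127) and (235,345). The smallest pink, in the stack, is the one meant. The yellow lid could be confused with the jar at (245,88). The trays are at yellow (164,260), pink (239,232), blue (403,247) and green (481,254).

Run:
```python
import cv2
t=cv2.imread('pics/top0.png');s=cv2.imread('pics/scene0.png')
cv2.imwrite('pics/tc.png',cv2.resize(t[180:300,270:430],(800,600),interpolation=cv2.INTER_CUBIC))
cv2.imwrite('pics/sc.png',cv2.resize(s[160:310,210:410],(800,600),interpolation=cv2.INTER_CUBIC))
```

```text
(no output)
```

View pics/tc.png

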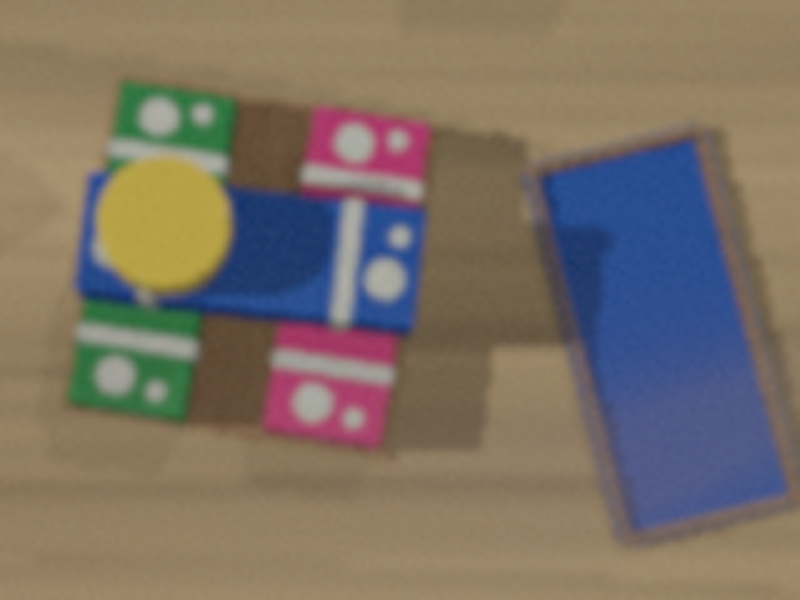

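View pics/sc.png

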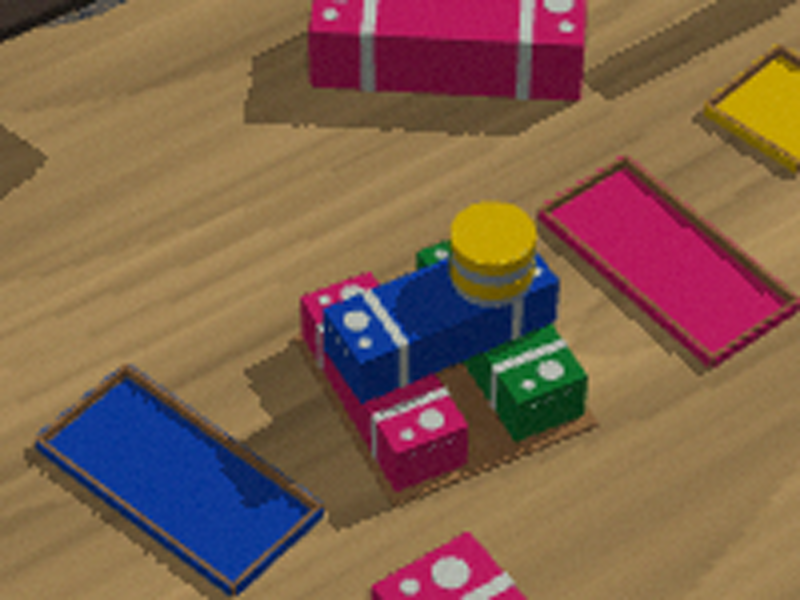

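```bash
cat > m.py <<'E'
from h import *
T=cam('top');S=cam('scene')
t=lambda u,v:(270+u/5-.4,180+v/5-.4)
s=lambda u,v:(210+u/4-.4,160+v/4-.4)
def P(n,a,b):
    X,r=tri(T,t(*a),S,s(*b));print(n,np.round(X*1000).astype(int))
P('tin top',(165,224),(493,235))
P('blue y- x+',(425,208),(367,357));P('blue y- x-',(412,330),(325,308));P('blue y+x+',(92,173),(558,283))
P('green x+y+',(122,82),(585,372));P('pink x+y+',(312,107),(467,410));P('pink x+y-',(430,124),(383,450))
def face(n,cs,z):
    p=np.array([onz(T,t(*c),z)[:2] for c in cs]);e=(p[1]-p[0]+p[2]-p[3])/2;f=(p[3]-p[0]+p[2]-p[1])/2
    print(n,'c',np.round(p.mean(0)*1000,1),'edges',np.round([np.linalg.norm(e)*1e3,np.linalg.norm(f)*1e3]),'yaw deg e,f',np.degrees(np.arctan2([e[1],f[1]],[e[0],f[0]])).round(1))
face('blue',[(92,173),(425,208),(412,330),(77,293)],.083)
face('green',[(122,82),(235,97),(187,418),(68,405)],.043)
face('pink',[(312,107),(430,124),(383,447),(264,432)],.043)
print('tin',onz(T,t(165,224),.123))
for n,a,b in(('yellow',(164,260),(407,188)),('pink',(239,232),(377,224)),('blue',(403,247),(253,280)),('green',(481,254),(188,310))):
    cs=[]
    for c,q in((T,a),(S,b)):
        im=cv2.cvtColor(c['image'],cv2.COLOR_RGB2HSV).astype(int);r=im[q[1],q[0]]
        d=np.abs(im-r);d[...,0]=np.minimum(d[...,0],180-d[...,0])
        m=((d[...,0]<8)&(d[...,1]<70)&(d[...,2]<70)).astype(np.uint8)
        k,l,st,ce=cv2.connectedComponentsWithStats(m,connectivity=4);i=l[q[1],q[0]]
        cnt=np.argwhere(l==i)[:,::-1]
        w=np.array([onz(c,p,.003)[:2]*1000 for p in cnt],np.float32);rr=cv2.minAreaRect(w)
        bx=cv2.boxPoints(rr);e=max((bx[1]-bx[0],bx[2]-bx[1]),key=np.linalg.norm)
        cs.append(ce[i]);print(n,np.round(rr[0],1),np.round(rr[1]),'long yaw',np.degrees(np.arctan2(e[1],e[0])).round(1))
    print('  tri',np.round(tri(T,cs[0],S,cs[1])[0]*1000))
E
python3 m.py
```

```text
tin top [538  35 117]
blue y- x+ [551 -68  84]
blue y- x- [501 -64  79]
blue y+x+ [564  68  76]
green x+y+ [609  58  41]
pink x+y+ [597 -24  50]
pink x+y- [590 -77  42]
blue c [531.2   0.6] edges [137.  50.] yaw deg e,f [-95.5 174.2]
green c [536.4  42.9] edges [ 50. 139.] yaw deg e,f [-96.3 172. ]
pink c [525.8 -39.6] edges [ 51. 140.] yaw deg e,f [-97.1 172.2]
tin [0.53630778 0.03414951 0.123     ]
yellow [424.5  13.4] [ 868. 1369.] long yaw -85.7
yellow [477.6 342.4] [81. 77.] long yaw 11.2
  tri [457. 160. 115.]
pink [536.3 183.3] [162.  72.] long yaw 4.5
pink [537.5 183.8] [160.  68.] long yaw 4.4
  tri [537. 185.  -2.]
blue [ 507.3 -178.2] [159.  70.] long yaw 14.8
blue [ 508.7 -178. ] [158.  69.] long yaw 14.7
  tri [ 509. -178.    1.]
green [ 493.3 -351.6] [ 67. 159.] long yaw -7.4
green [ 495.1 -350.9] [ 71. 157.] long yaw -7.4
  tri [ 493. -352.   -3.]
```

```bash
cat >> h.py <<'E'
def go(x,y,z,psi=None):
    s=ctrl.get_state();p=np.array(s['eef_pos']);R=Ro.from_quat(s['tcp_rot']).as_matrix()
    yaw=np.degrees(np.arctan2(R[1,0],R[0,0]));d=R.T@(np.array([x,y,z])-p)
    print('t',round(s['time'],2),'at',p.round(4),'yaw',yaw.round(1),'tilt',np.degrees(np.arccos(-R[2,2])).round(2),'shift mm',(d*1000).round(1),'norm',(np.linalg.norm(d)*1000).round(),'turn z rad',None if psi is None else np.radians((yaw-psi+90)%180-90).round(3),'f',np.round(s['contact_force'],1),'open',round(s['opening'],3),'ff',np.round(s['finger_force'],1))
E
python3 - <<'E'
from h import *
T=cam('top')
im=cv2.cvtColor(T['image'],cv2.COLOR_RGB2HSV)[225:295,130:200]
m=((im[...,0]>20)&(im[...,0]<32)&(im[...,1]>180)).astype(np.uint8)
k,l,st,ce=cv2.connectedComponentsWithStats(m);i=1+st[1:,4].argmax();w=np.array([onz(T,(p[1]+130,p[0]+225),.003)[:2]*1000 for p in np.argwhere(l==i)],np.float32)
print(st[i],cv2.minAreaRect(w))
go(.537,.0345,.25)
E
```

```text
Traceback (most recent call last):
ValueError: attempt to get argmax of an empty sequence
```

Run:
```python
from h import *
T=cam('top')
im=cv2.cvtColor(T['image'],cv2.COLOR_RGB2HSV)[225:295,130:200]
print(im[35,34],im[5,5])
m=((abs(im[...,0].astype(int)-int(im[35,34,0]))<6)&(im[...,1]>int(im[35,34,1])-40)).astype(np.uint8)
k,l,st,ce=cv2.connectedComponentsWithStats(m);i=l[35,34];w=np.array([onz(T,(p[1]+130,p[0]+225),.003)[:2]*1000 for p in np.argwhere(l==i)],np.float32)
print(st[i],cv2.minAreaRect(w),w.mean(0))
go(.537,.0345,.25)
```

```text
[ 24 158 182] [ 19  86 158]
[  13   12   44   46 1560] ((472.5223693847656, 341.6371765136719), (88.31037902832031, 86.86386108398438), 10.951343536376953) [471.9753  341.84122]
t 0.3 at [ 0.2695 -0.6186  0.2478] yaw 23.5 tilt 0.04 shift mm [ 506.1 -492.    -1.7] norm 706.0 turn z rad None f [-1.  0.  0.] open 1.0 ff 0.0
```

{"name": "drive_tool", "arguments": {
  "moves": [
    [[0,0,0],[0.035,-0.034,0],0.07],
    [[0,0,0],[0.043,-0.042,0],0.07],
    [[0,0,0],[0.043,-0.042,0],0.07],
    [[0,0,0],[0.043,-0.042,0],0.07],
    [[0,0,0],[0.043,-0.042,0],0.07]
  ],
  "grip_force": 40
}}

```text
time: 0.92
eef_pos: [0.3791, -0.3491, 0.2485]
tcp_rot: [0.979, 0.204, 0.0, 0.0]
contact_force: [1.1, 0.4, 0.1]
opening: 0.815
finger_force: 0.0
```

{"name": "drive_tool", "arguments": {
  "moves": [
    [[0,0,0],[0.043,-0.042,0],0.07],
    [[0,0,0],[0.043,-0.042,0],0.07],
    [[0,0,0],[0.043,-0.042,0],0.07],
    [[0,0,0],[0.043,-0.042,0],0.07],
    [[0,0,0],[0.043,-0.042,0],0.07]
  ]
}}

```text
time: 1.55
eef_pos: [0.4924, -0.0707, 0.2487]
tcp_rot: [0.979, 0.204, 0.001, 0.0]
contact_force: [0.5, -0.7, 0.2]
opening: 0.818
finger_force: 0.0
```

{"name": "drive_tool", "arguments": {
  "moves": [
    [[0,0,0],[0.043,-0.041,0],0.07],
    [[0,0,0],[0.03,-0.029,0],0.07],
    [[0,0,0],[0,0,0],0.07]
  ]
}}

```text
time: 1.92
eef_pos: [0.5314, 0.0232, 0.2483]
tcp_rot: [0.979, 0.206, 0.0, -0.0]
contact_force: [-0.5, 0.4, -1.1]
opening: 0.819
finger_force: 0.0
```

```bash
python3 -c "
from h import *
go(.537,.0345,.111)"
```

```text
t 1.93 at [0.5314 0.0232 0.2483] yaw 23.8 tilt 0.02 shift mm [  9.7  -8.  137.3] norm 138.0 turn z rad None f [-0.5  0.4 -1.1] open 0.819 ff 0.0
```

{"name": "drive_tool", "arguments": {
  "moves": [
    [[0,0,0],[0.0097,-0.008,0.03],0.07],
    [[0,0,0],[0,0,0.04],0.07],
    [[0,0,0],[0,0,0.025],0.07],
    [[0,0,0],[0,0,0],0.07]
  ]
}}

```text
time: 2.42
eef_pos: [0.5347, 0.0313, 0.1509]
tcp_rot: [0.979, 0.203, -0.003, -0.001]
contact_force: [0.2, -0.5, 0.9]
opening: 0.819
finger_force: 0.0
```

```bash
python3 -c "
from h import *
go(.537,.0345,.111)
c=cam('scene');cv2.imwrite('pics/a1.png',cv2.resize(c['image'][130:290,220:430,::-1],(788,600)))"
```

```text
t 2.42 at [0.5347 0.0313 0.1509] yaw 23.5 tilt 0.32 shift mm [ 3.6 -1.9 39.9] norm 40.0 turn z rad None f [ 0.2 -0.5  0.9] open 0.819 ff 0.0
```

View pics/a1.png

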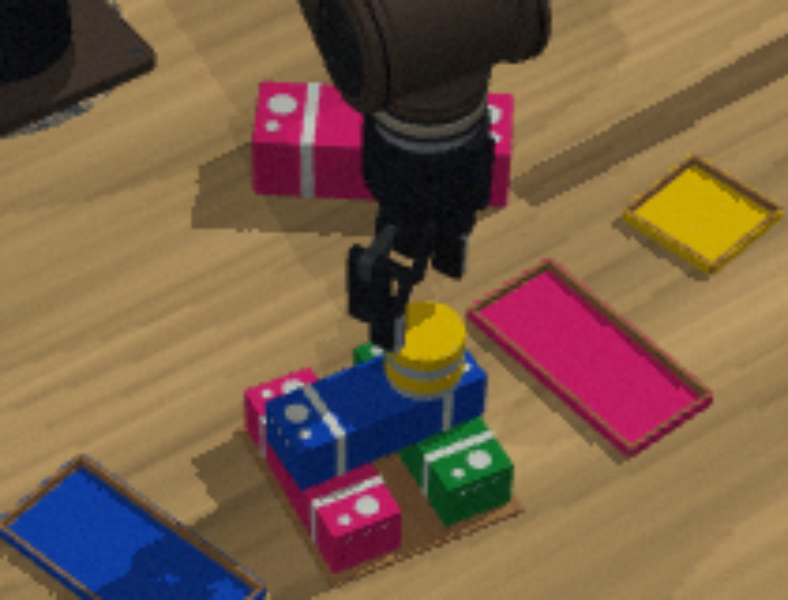

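The fingers stand above the tin, left finger tip at crop (385,340), lid at (428,330). They straddle it, so I'm descending and closing.

{"name": "drive_tool", "arguments": {
  "moves": [
    [[0,0,0],[0.0036,-0.0019,0.02],0.07],
    [[0,0,0],[0,0,0.018],0.07],
    [[0,0,0],[0,0,0],0.07],
    [[0,0,0],[0,0,0],0.07]
  ]
}}

```text
time: 2.98
eef_pos: [0.5396, 0.0349, 0.1161]
tcp_rot: [0.979, 0.204, 0.001, 0.0]
contact_force: [0.2, 0.2, 0.1]
opening: 0.821
finger_force: 0.0
```

{"name": "drive_tool", "arguments": {
  "moves": [
    [[0,0,0],[0,0,0],0.045],
    [[0,0,0],[0,0,0],0.045],
    [[0,0,0],[0,0,0],0.045],
    [[0,0,0],[0,0,0],0.045],
    [[0,0,0],[0,0,0],0.045]
  ],
  "grip_force": 30
}}

```text
time: 3.6
eef_pos: [0.54, 0.0349, 0.1165]
tcp_rot: [0.979, 0.204, 0.001, 0.0]
contact_force: [-0.6, -1.2, 6.1]
opening: 0.596
finger_force: 32.0
```

```bash
python3 -c "
from h import *
go(.537,.0345,.111)"
```

```text
t 3.6 at [0.54   0.0349 0.1165] yaw 23.5 tilt 0.13 shift mm [-3.  -0.8  5.5] norm 6.0 turn z rad None f [-0.6 -1.2  6.1] open 0.596 ff 32.0
```

{"name": "drive_tool", "arguments": {
  "moves": [
    [[0,0,0],[0,0,-0.01],0.045],
    [[0,0,0],[0,0,-0.025],0.045],
    [[0,0,0],[0,0,-0.035],0.045],
    [[0,0,0],[0,0,-0.03],0.045],
    [[0,0,0],[0,0,0],0.045]
  ]
}}

```text
time: 4.22
eef_pos: [0.5403, 0.0352, 0.2177]
tcp_rot: [0.979, 0.204, 0.002, 0.001]
contact_force: [0.7, -0.5, -1.0]
opening: 0.597
finger_force: 31.7
```

```bash
python3 -c "
from h import *
go(.476,.342,.2165)
c=cam('scene');cv2.imwrite('pics/a2.png',cv2.resize(c['image'][130:290,220:430,::-1],(788,600)))"
```

```text
t 4.22 at [0.5403 0.0352 0.2177] yaw 23.5 tilt 0.28 shift mm [  63.6 -307.     0.8] norm 313.0 turn z rad None f [ 0.7 -0.5 -1. ] open 0.597 ff 31.7
```

View pics/a2.png

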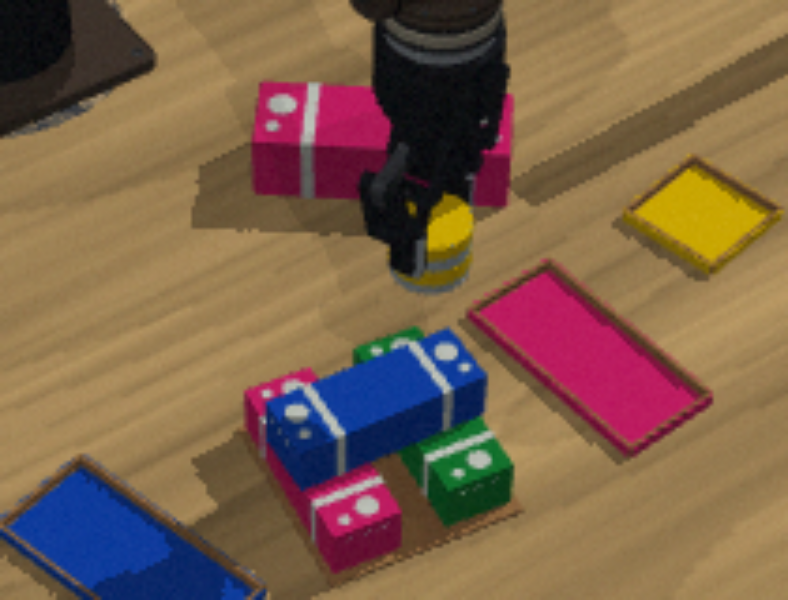

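The tin is held upright at crop (430,250), and the rest of the stack is undisturbed. Now I'm carrying it to the yellow tray.

{"name": "drive_tool", "arguments": {
  "moves": [
    [[0,0,0],[0.004,-0.02,0],0.045],
    [[0,0,0],[0.008,-0.04,0],0.045],
    [[0,0,0],[0.009,-0.045,0],0.045],
    [[0,0,0],[0.01,-0.045,0],0.045],
    [[0,0,0],[0.01,-0.045,0],0.045]
  ]
}}

```text
time: 4.9
eef_pos: [0.4966, 0.2324, 0.2129]
tcp_rot: [0.979, 0.204, -0.002, -0.0]
contact_force: [0.1, -0.1, -1.0]
opening: 0.598
finger_force: 31.7
```

{"name": "drive_tool", "arguments": {
  "moves": [
    [[0,0,0],[0.009,-0.045,0],0.045],
    [[0,0,0],[0.009,-0.045,0],0.045],
    [[0,0,0],[0.004,-0.022,0],0.045],
    [[0,0,0],[0,0,0],0.045],
    [[0,0,0],[0,0,0],0.045]
  ]
}}

```text
time: 5.52
eef_pos: [0.4734, 0.3414, 0.2137]
tcp_rot: [0.979, 0.204, -0.001, 0.0]
contact_force: [0.6, -0.4, -1.3]
opening: 0.596
finger_force: 31.7
```

```bash
python3 -c "
from h import *
go(.478,.342,.08)"
```

```text
t 5.53 at [0.4734 0.3414 0.2137] yaw 23.6 tilt 0.17 shift mm [  4.9   1.3 133.7] norm 134.0 turn z rad None f [ 0.6 -0.4 -1.3] open 0.596 ff 31.7
```

{"name": "drive_tool", "arguments": {
  "moves": [
    [[0,0,0],[0.005,0.001,0.03],0.045],
    [[0,0,0],[0,0,0.045],0.045],
    [[0,0,0],[0,0,0.04],0.045],
    [[0,0,0],[0,0,0.02],0.045],
    [[0,0,0],[0,0,0],0.045]
  ]
}}

```text
time: 6.15
eef_pos: [0.4785, 0.3418, 0.0787]
tcp_rot: [0.979, 0.203, -0.002, 0.0]
contact_force: [0.3, 1.2, -0.5]
opening: 0.597
finger_force: 31.8
```

```bash
python3 -c "
from h import *
go(.478,.342,.0365)
c=cam('top');a=c['image'][200:320,90:250,::-1];d=cam('scene');b=d['image'][120:240,340:500,::-1]
cv2.imwrite('pics/a3.png',cv2.resize(np.hstack([a,b]),(800,300)))"
```

```text
t 6.15 at [0.4785 0.3418 0.0787] yaw 23.5 tilt 0.21 shift mm [-0.2 -0.4 42.2] norm 42.0 turn z rad None f [ 0.3  1.2 -0.5] open 0.597 ff 31.8
```

View pics/a3.png

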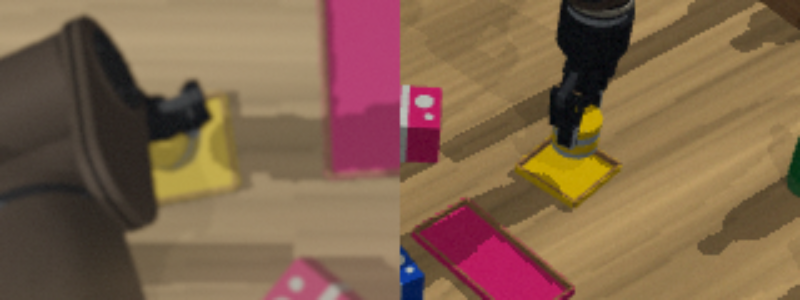

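The right half shows the tin over the back half of the yellow tray, at about (578,140), as expected for 42 mm height. Lowering it now.

{"name": "drive_tool", "arguments": {
  "moves": [
    [[0,0,0],[0,0,0.018],0.045],
    [[0,0,0],[0,0,0.012],0.045],
    [[0,0,0],[0,0,0.004],0.045],
    [[0,0,0],[0,0,0],0.045],
    [[0,0,0],[0,0,0],0.045]
  ]
}}

```text
time: 6.88
eef_pos: [0.4796, 0.343, 0.0467]
tcp_rot: [0.979, 0.204, 0.0, -0.0]
contact_force: [0.1, -0.8, -1.5]
opening: 0.595
finger_force: 31.8
```

{"name": "drive_tool", "arguments": {
  "moves": [
    [[0,0,0],[0,0,0.004],0.045],
    [[0,0,0],[0,0,0],0.045],
    [[0,0,0],[0,0,0.002],0.045],
    [[0,0,0],[0,0,0],0.045]
  ]
}}

```text
time: 7.38
eef_pos: [0.4792, 0.3428, 0.0402]
tcp_rot: [0.979, 0.204, -0.0, 0.0]
contact_force: [0.6, -0.1, -0.9]
opening: 0.596
finger_force: 31.8
```

{"name": "drive_tool", "arguments": {
  "moves": [
    [[0,0,0],[0,0,0.002],0.045],
    [[0,0,0],[0,0,0],0.045]
  ]
}}

```text
time: 7.62
eef_pos: [0.4791, 0.3428, 0.0381]
tcp_rot: [0.979, 0.204, -0.0, 0.0]
contact_force: [0.6, 0.3, -0.9]
opening: 0.593
finger_force: 31.8
```

{"name": "drive_tool", "arguments": {
  "moves": [
    [[0,0,0],[0,0,0.0015],0.045],
    [[0,0,0],[0,0,0],0.045]
  ]
}}

```text
time: 7.88
eef_pos: [0.4793, 0.3428, 0.0367]
tcp_rot: [0.979, 0.204, -0.0, 0.0]
contact_force: [-0.5, -0.3, -1.6]
opening: 0.598
finger_force: 31.8
```

{"name": "drive_tool", "arguments": {
  "moves": [
    [[0,0,0],[0,0,0.0015],0.045],
    [[0,0,0],[0,0,0],0.045]
  ]
}}

```text
time: 8.12
eef_pos: [0.4793, 0.3429, 0.0366]
tcp_rot: [0.979, 0.204, -0.0, 0.0]
contact_force: [-3.2, -2.0, 5.2]
opening: 0.599
finger_force: 32.5
```

Contact at z 0.0366, exactly as predicted. Releasing.

{"name": "drive_tool", "arguments": {
  "moves": [
    [[0,0,0],[0,0,0],0.056],
    [[0,0,0],[0,0,0],0.06],
    [[0,0,0],[0,0,0],0.066],
    [[0,0,0],[0,0,0],0.066],
    [[0,0,0],[0,0,0],0.066]
  ]
}}

```text
time: 8.75
eef_pos: [0.4793, 0.3428, 0.0352]
tcp_rot: [0.979, 0.204, -0.0, 0.0]
contact_force: [-0.1, 0.3, 0.2]
opening: 0.773
finger_force: 0.0
```

{"name": "drive_tool", "arguments": {
  "moves": [
    [[0,0,0],[0,0,-0.015],0.066],
    [[0,0,0],[0,0,-0.04],0.066],
    [[0,0,0],[0,0,-0.05],0.066],
    [[0,0,0],[0,0,-0.05],0.066],
    [[0,0,0],[0,0,-0.04],0.066]
  ]
}}

```text
time: 9.38
eef_pos: [0.4797, 0.3431, 0.2343]
tcp_rot: [0.979, 0.204, 0.002, -0.0]
contact_force: [0.8, 0.3, -0.0]
opening: 0.772
finger_force: 0.0
```

```bash
python3 -c "
from h import *
go(.531,.001,.2,84.3)
c=cam('top');a=c['image'][200:320,90:250,::-1];d=cam('scene');b=d['image'][120:240,340:500,::-1]
cv2.imwrite('pics/a4.png',cv2.resize(np.hstack([a,b]),(800,300)))"
```

```text
t 9.38 at [0.4797 0.3431 0.2343] yaw 23.5 tilt 0.22 shift mm [-89.8 334.1  33.9] norm 348.0 turn z rad -1.06 f [ 0.8  0.3 -0. ] open 0.772 ff 0.0
```

View pics/a4.png

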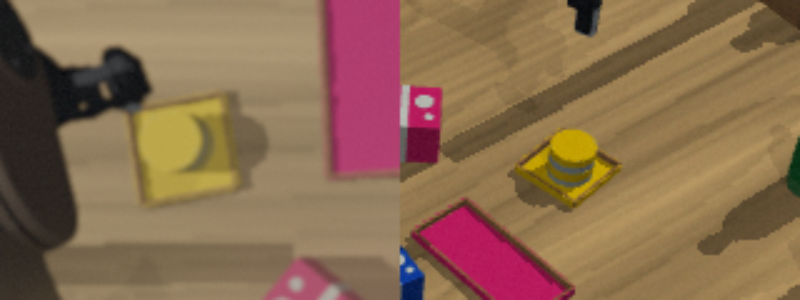

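The tin stands in the yellow tray: top half lid (168,142), scene half (573,143).

{"name": "drive_tool", "arguments": {
  "moves": [
    [[0,0,0],[-0.008,0.03,0],0.07],
    [[0,0,0],[-0.015,0.055,0.005],0.07],
    [[0,0,0],[-0.015,0.055,0.005],0.07],
    [[0,0,0],[-0.015,0.055,0.005],0.07],
    [[0,0,0],[-0.015,0.055,0.005],0.07]
  ]
}}

```text
time: 10.1
eef_pos: [0.5163, 0.0848, 0.2099]
tcp_rot: [0.979, 0.204, -0.0, -0.0]
contact_force: [0.8, 0.1, -0.8]
opening: 0.819
finger_force: 0.0
```

{"name": "drive_tool", "arguments": {
  "moves": [
    [[0,0,0],[-0.015,0.055,0.005],0.07],
    [[0,0,0],[-0.007,0.03,0],0.07],
    [[0,0,-0.17],[0,0,0],0.07],
    [[0,0,-0.18],[0,0,0],0.07],
    [[0,0,-0.18],[0,0,0],0.07]
  ]
}}

```text
time: 10.72
eef_pos: [0.5301, -0.0004, 0.2048]
tcp_rot: [0.89, 0.456, -0.0, -0.0]
contact_force: [-1.1, -0.9, -0.8]
opening: 0.823
finger_force: 0.0
```

{"name": "drive_tool", "arguments": {
  "moves": [
    [[0,0,-0.18],[0,0,0],0.07],
    [[0,0,-0.18],[0,0,0],0.07],
    [[0,0,-0.17],[0,0,0],0.07],
    [[0,0,0],[0,0,0],0.07]
  ]
}}

```text
time: 11.22
eef_pos: [0.5301, -0.0001, 0.2049]
tcp_rot: [0.742, 0.67, -0.0, -0.0]
contact_force: [-1.0, 1.2, -0.2]
opening: 0.821
finger_force: 0.0
```

```bash
python3 -c "
from h import *
T=cam('top');S=cam('scene');print('tin lid',tri(T,(157.2,256.8),S,(409.2,177.2)))
go(.5315,.001,.13,84.3)"
```

```text
tin lid (array([0.47570615, 0.34645191, 0.03838782]), array([2.08452333e-06]))
t 11.32 at [ 5.303e-01 -2.000e-04  2.050e-01] yaw 84.1 tilt 0.03 shift mm [ 1.3  1.1 75. ] norm 75.0 turn z rad -0.003 f [ 0.1 -0.8 -0.6] open 0.82 ff 0.0
```

{"name": "drive_tool", "arguments": {
  "moves": [
    [[0,0,0],[0.001,0.001,0.04],0.07],
    [[0,0,0],[0,0,0.045],0.07],
    [[0,0,0],[0,0,0.03],0.07],
    [[0,0,0],[0,0,0.015],0.07],
    [[0,0,0],[0,0,0],0.07]
  ]
}}

```text
time: 11.95
eef_pos: [0.5312, 0.0008, 0.0746]
tcp_rot: [0.742, 0.671, -0.001, -0.001]
contact_force: [0.3, 0.7, -0.1]
opening: 0.821
finger_force: 0.0
```

{"name": "drive_tool", "arguments": {
  "moves": [
    [[0,0,0],[0,0,0],0.043],
    [[0,0,0],[0,0,0],0.043],
    [[0,0,0],[0,0,0],0.043],
    [[0,0,0],[0,0,0],0.043],
    [[0,0,0],[0,0,0],0.043]
  ],
  "grip_force": 50
}}

```text
time: 12.58
eef_pos: [0.5333, 0.0004, 0.0773]
tcp_rot: [0.742, 0.671, 0.001, 0.002]
contact_force: [-0.2, -0.1, 5.5]
opening: 0.57
finger_force: 54.5
```

{"name": "drive_tool", "arguments": {
  "moves": [
    [[0,0,0],[0,0,-0.01],0.043],
    [[0,0,0],[0,0,-0.025],0.043],
    [[0,0,0],[0,0,-0.035],0.043],
    [[0,0,0],[0,0,-0.02],0.043],
    [[0,0,0],[0,0,0],0.043]
  ]
}}

```text
time: 13.2
eef_pos: [0.5322, 0.0006, 0.1668]
tcp_rot: [0.742, 0.671, 0.001, 0.001]
contact_force: [-0.1, -0.4, -2.8]
opening: 0.573
finger_force: 53.6
```

```bash
python3 -c "
from h import *
go(.508,-.178,.16,14.8)
c=cam('scene');cv2.imwrite('pics/a5.png',cv2.resize(c['image'][130:290,220:430,::-1],(788,600)))"
```

```text
t 13.2 at [0.5322 0.0006 0.1668] yaw 84.3 tilt 0.17 shift mm [-180.1   -6.3    6.9] norm 180.0 turn z rad 1.213 f [-0.1 -0.4 -2.8] open 0.573 ff 53.6
```

View pics/a5.png

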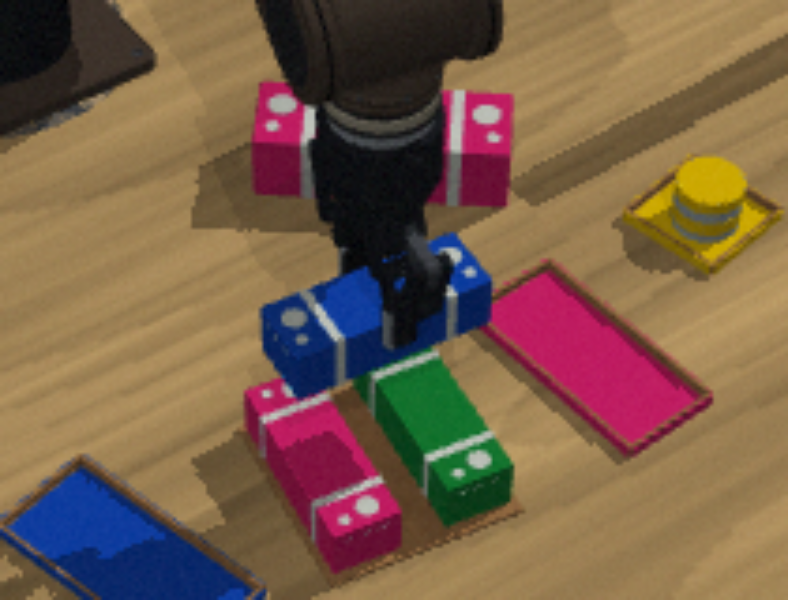

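The blue carton is lifted level (crop (375,315)), and green and pink lie undisturbed. Now I'm translating, then turning.

{"name": "drive_tool", "arguments": {
  "moves": [
    [[0,0,0],[-0.02,-0.001,0],0.043],
    [[0,0,0],[-0.04,-0.001,0],0.043],
    [[0,0,0],[-0.045,-0.002,0],0.043],
    [[0,0,0],[-0.045,-0.001,0],0.043],
    [[0,0,0],[-0.03,-0.001,0],0.043]
  ]
}}

```text
time: 13.88
eef_pos: [0.5061, -0.179, 0.163]
tcp_rot: [0.742, 0.67, -0.001, -0.002]
contact_force: [1.0, 0.5, -2.4]
opening: 0.579
finger_force: 53.6
```

{"name": "drive_tool", "arguments": {
  "moves": [
    [[0,0,0.08],[0,0,0],0.043],
    [[0,0,0.14],[0,0,0],0.043],
    [[0,0,0.16],[0,0,0],0.043],
    [[0,0,0.16],[0,0,0],0.043],
    [[0,0,0.16],[0,0,0],0.043]
  ]
}}

```text
time: 14.5
eef_pos: [0.5063, -0.1771, 0.1628]
tcp_rot: [0.928, 0.373, -0.001, -0.002]
contact_force: [-0.8, 0.3, -1.2]
opening: 0.572
finger_force: 53.5
```

{"name": "drive_tool", "arguments": {
  "moves": [
    [[0,0,0.16],[0,0,0],0.043],
    [[0,0,0.16],[0,0,0],0.043],
    [[0,0,0.13],[0,0,0],0.043],
    [[0,0,0.06],[0,0,0],0.043],
    [[0,0,0],[0,0,0],0.043]
  ]
}}

```text
time: 15.12
eef_pos: [0.5065, -0.1772, 0.1632]
tcp_rot: [0.991, 0.13, -0.002, -0.001]
contact_force: [-0.2, 0.5, -2.8]
opening: 0.577
finger_force: 53.5
```

```bash
python3 -c "
from h import *
go(.508,-.178,.07,14.8)"
```

```text
t 15.12 at [ 0.5065 -0.1772  0.1632] yaw 15.0 tilt 0.23 shift mm [ 1.5  1.4 93.2] norm 93.0 turn z rad 0.003 f [-0.2  0.5 -2.8] open 0.577 ff 53.5
```

{"name": "drive_tool", "arguments": {
  "moves": [
    [[0,0,0],[0.0015,0.0014,0.025],0.043],
    [[0,0,0],[0,0,0.04],0.043],
    [[0,0,0],[0,0,0.03],0.043],
    [[0,0,0],[0,0,0.015],0.043],
    [[0,0,0],[0,0,0.006],0.043]
  ]
}}

```text
time: 15.75
eef_pos: [0.509, -0.1785, 0.0483]
tcp_rot: [0.991, 0.13, -0.001, -0.001]
contact_force: [0.3, 1.2, -2.1]
opening: 0.575
finger_force: 53.4
```

{"name": "drive_tool", "arguments": {
  "moves": [
    [[0,0,0],[0,0,0.003],0.043],
    [[0,0,0],[0,0,0.002],0.043],
    [[0,0,0],[0,0,0],0.043]
  ]
}}

```text
time: 16.12
eef_pos: [0.51, -0.179, 0.0451]
tcp_rot: [0.992, 0.13, 0.001, 0.0]
contact_force: [-0.4, 0.0, -2.4]
opening: 0.571
finger_force: 53.4
```

{"name": "drive_tool", "arguments": {
  "moves": [
    [[0,0,0],[0,0,0.0015],0.043],
    [[0,0,0],[0,0,0],0.043]
  ]
}}

```text
time: 16.38
eef_pos: [0.5095, -0.1788, 0.0429]
tcp_rot: [0.992, 0.13, 0.0, 0.0]
contact_force: [-0.0, -0.0, -2.2]
opening: 0.57
finger_force: 53.4
```

{"name": "drive_tool", "arguments": {
  "moves": [
    [[0,0,0],[0,0,0.002],0.043],
    [[0,0,0],[0,0,0],0.043],
    [[0,0,0],[0,0,0.0015],0.043],
    [[0,0,0],[0,0,0],0.043]
  ]
}}

```text
time: 16.88
eef_pos: [0.5094, -0.1787, 0.0391]
tcp_rot: [0.992, 0.13, -0.0, -0.0]
contact_force: [-0.3, 0.6, -2.2]
opening: 0.576
finger_force: 53.4
```

{"name": "drive_tool", "arguments": {
  "moves": [
    [[0,0,0],[0,0,0.0015],0.043],
    [[0,0,0],[0,0,0],0.043]
  ]
}}

```text
time: 17.12
eef_pos: [0.5094, -0.1787, 0.0377]
tcp_rot: [0.992, 0.13, -0.0, -0.0]
contact_force: [-0.2, -0.3, -2.7]
opening: 0.572
finger_force: 53.4
```

{"name": "drive_tool", "arguments": {
  "moves": [
    [[0,0,0],[0,0,0.0015],0.043],
    [[0,0,0],[0,0,0],0.043]
  ]
}}

```text
time: 17.38
eef_pos: [0.5096, -0.1788, 0.0374]
tcp_rot: [0.991, 0.13, -0.0, -0.0]
contact_force: [-3.0, 2.2, 5.6]
opening: 0.572
finger_force: 54.3
```

Contact at 0.0374, as expected. Releasing.

{"name": "drive_tool", "arguments": {
  "moves": [
    [[0,0,0],[0,0,0],0.054],
    [[0,0,0],[0,0,0],0.058],
    [[0,0,0],[0,0,0],0.062],
    [[0,0,0],[0,0,0],0.062],
    [[0,0,0],[0,0,0],0.062]
  ]
}}

```text
time: 18.0
eef_pos: [0.5095, -0.1788, 0.0363]
tcp_rot: [0.992, 0.13, 0.0, 0.0]
contact_force: [0.1, -0.4, 0.3]
opening: 0.723
finger_force: 0.0
```

{"name": "drive_tool", "arguments": {
  "moves": [
    [[0,0,0],[0,0,-0.015],0.062],
    [[0,0,0],[0,0,-0.035],0.062],
    [[0,0,0],[0,0,-0.04],0.062],
    [[0,0,0],[0,0,-0.03],0.062],
    [[0,0,0],[0,0,0],0.062]
  ]
}}

```text
time: 18.62
eef_pos: [0.5116, -0.1799, 0.1606]
tcp_rot: [0.991, 0.13, 0.003, 0.002]
contact_force: [0.8, 0.8, -0.1]
opening: 0.726
finger_force: 0.0
```

```bash
python3 -c "
from h import *
go(.526,-.0395,.16,-7.8)
c=cam('top');a=c['image'][180:300,270:430,::-1];d=cam('scene');b=d['image'][200:320,210:370,::-1]
cv2.imwrite('pics/a6.png',cv2.resize(np.hstack([a,b]),(800,300)))"
```

```text
t 18.62 at [ 0.5116 -0.1799  0.1606] yaw 14.9 tilt 0.47 shift mm [ 5.020e+01 -1.319e+02  1.000e-01] norm 141.0 turn z rad 0.397 f [ 0.8  0.8 -0.1] open 0.726 ff 0.0
```

View pics/a6.png

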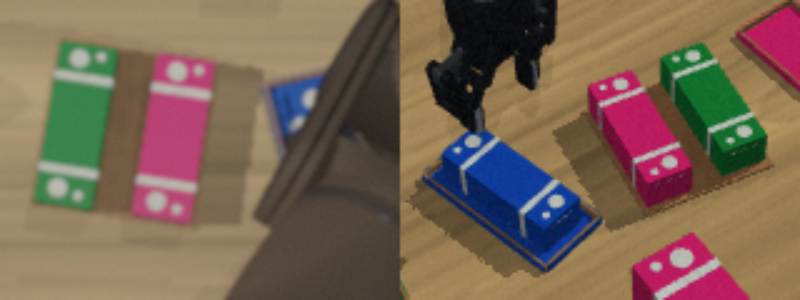

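Blue lies flat in its tray (scene half (510,190)). Pink and green are clear and where I measured them: top-half centres (174,137) and (77,125).

{"name": "drive_tool", "arguments": {
  "moves": [
    [[0,0,0],[0.013,-0.033,0],0.066],
    [[0,0,0],[0.019,-0.05,0],0.066],
    [[0,0,0],[0.018,-0.049,0],0.066],
    [[0,0,0.14],[0,0,0],0.066],
    [[0,0,0.16],[0,0,0],0.066]
  ]
}}

```text
time: 19.35
eef_pos: [0.5225, -0.0371, 0.1541]
tcp_rot: [1.0, -0.021, -0.002, -0.0]
contact_force: [0.4, -0.6, 0.0]
opening: 0.774
finger_force: 0.0
```

{"name": "drive_tool", "arguments": {
  "moves": [
    [[0,0,0.097],[0,0,0],0.066],
    [[0,0,0],[0,0,0],0.066]
  ]
}}

```text
time: 19.6
eef_pos: [0.5227, -0.038, 0.1545]
tcp_rot: [0.998, -0.067, -0.002, -0.0]
contact_force: [-0.3, -0.8, 0.2]
opening: 0.773
finger_force: 0.0
```

```bash
python3 -c "
from h import *
T=cam('top');print(onz(T,(339.5,235.1),.043),onz(T,(300.7,229.9),.043))
go(.526,-.0395,.034,-7.8)"
```

```text
[ 0.52537    -0.04047673  0.043     ] [0.53554076 0.04191921 0.043     ]
t 19.65 at [ 0.5229 -0.0381  0.1548] yaw -7.7 tilt 0.17 shift mm [  3.6   1.  120.8] norm 121.0 turn z rad 0.002 f [0.8 0.7 0.3] open 0.77 ff 0.0
```

{"name": "drive_tool", "arguments": {
  "moves": [
    [[0,0,0],[0.003,0.0015,0.04],0.066],
    [[0,0,0],[0,0,0.04],0.066],
    [[0,0,0],[0,0,0.025],0.066],
    [[0,0,0],[0,0,0.016],0.066],
    [[0,0,0],[0,0,0],0.066]
  ]
}}

```text
time: 20.27
eef_pos: [0.5256, -0.0401, 0.034]
tcp_rot: [0.998, -0.068, -0.001, -0.0]
contact_force: [-0.2, -0.8, 0.3]
opening: 0.77
finger_force: 0.0
```

{"name": "drive_tool", "arguments": {
  "moves": [
    [[0,0,0],[0,0,0],0.043],
    [[0,0,0],[0,0,0],0.043],
    [[0,0,0],[0,0,0],0.043],
    [[0,0,0],[0,0,0],0.043],
    [[0,0,0],[0,0,0],0.043]
  ]
}}

```text
time: 20.9
eef_pos: [0.5276, -0.0405, 0.0366]
tcp_rot: [0.998, -0.068, 0.001, 0.0]
contact_force: [-0.6, 0.4, 5.6]
opening: 0.576
finger_force: 55.0
```

{"name": "drive_tool", "arguments": {
  "moves": [
    [[0,0,0],[0,0,-0.01],0.043],
    [[0,0,0],[0,0,-0.03],0.043],
    [[0,0,0],[0,0,-0.04],0.043],
    [[0,0,0],[0,0,-0.03],0.043],
    [[0,0,0],[0,0,0],0.043]
  ]
}}

```text
time: 21.52
eef_pos: [0.5278, -0.0406, 0.1475]
tcp_rot: [0.998, -0.068, 0.002, 0.001]
contact_force: [-0.6, 0.2, -3.9]
opening: 0.575
finger_force: 54.1
```

```bash
python3 -c "
from h import *
go(.537,.184,.15,4.5)"
```

```text
t 21.52 at [ 0.5278 -0.0406  0.1475] yaw -7.8 tilt 0.29 shift mm [ -21.3 -223.8   -2.7] norm 225.0 turn z rad -0.215 f [-0.6  0.2 -3.9] open 0.575 ff 54.1
```

{"name": "drive_tool", "arguments": {
  "moves": [
    [[0,0,0],[-0.002,-0.022,0],0.043],
    [[0,0,0],[-0.004,-0.042,0],0.043],
    [[0,0,0],[-0.004,-0.045,0],0.043],
    [[0,0,0],[-0.004,-0.045,0],0.043],
    [[0,0,0],[-0.004,-0.042,0],0.043]
  ]
}}

```text
time: 22.15
eef_pos: [0.5335, 0.1576, 0.1424]
tcp_rot: [0.998, -0.068, -0.002, 0.0]
contact_force: [-0.3, 0.1, -2.3]
opening: 0.568
finger_force: 54.0
```

{"name": "drive_tool", "arguments": {
  "moves": [
    [[0,0,0],[-0.002,-0.028,0],0.043],
    [[0,0,-0.08],[0,0,0],0.043],
    [[0,0,-0.135],[0,0,0],0.043],
    [[0,0,0],[0,0,0],0.043],
    [[0,0,0],[0,0,0],0.043]
  ]
}}

```text
time: 22.78
eef_pos: [0.5363, 0.1841, 0.1438]
tcp_rot: [0.999, 0.038, -0.001, 0.0]
contact_force: [0.4, 1.0, -2.1]
opening: 0.572
finger_force: 54.0
```

```bash
python3 -c "
from h import *
go(.538,.184,.0366,4.5)"
```

```text
t 22.77 at [0.5363 0.1841 0.1438] yaw 4.4 tilt 0.15 shift mm [  2.    0.2 107.2] norm 107.0 turn z rad -0.002 f [ 0.4  1.  -2.1] open 0.572 ff 54.0
```

{"name": "drive_tool", "arguments": {
  "moves": [
    [[0,0,0],[0.002,0,0.025],0.043],
    [[0,0,0],[0,0,0.04],0.043],
    [[0,0,0],[0,0,0.025],0.043],
    [[0,0,0],[0,0,0.01],0.043],
    [[0,0,0],[0,0,0],0.043]
  ]
}}

```text
time: 23.4
eef_pos: [0.5389, 0.1844, 0.0449]
tcp_rot: [0.999, 0.039, -0.001, 0.0]
contact_force: [1.0, 0.1, -3.6]
opening: 0.574
finger_force: 53.9
```

{"name": "drive_tool", "arguments": {
  "moves": [
    [[0,0,0],[0,0,0.003],0.043],
    [[0,0,0],[0,0,0],0.043],
    [[0,0,0],[0,0,0],0.043]
  ]
}}

```text
time: 23.78
eef_pos: [0.5397, 0.1846, 0.0431]
tcp_rot: [0.999, 0.039, 0.001, -0.0]
contact_force: [0.2, 0.3, -3.1]
opening: 0.576
finger_force: 53.9
```

{"name": "drive_tool", "arguments": {
  "moves": [
    [[0,0,0],[0,0,0.002],0.043],
    [[0,0,0],[0,0,0.002],0.043],
    [[0,0,0],[0,0,0],0.043],
    [[0,0,0],[0,0,0.001],0.043],
    [[0,0,0],[0,0,0],0.043]
  ]
}}

```text
time: 24.4
eef_pos: [0.5391, 0.1845, 0.0372]
tcp_rot: [0.999, 0.039, -0.0, 0.0]
contact_force: [0.5, 0.3, -3.0]
opening: 0.572
finger_force: 53.9
```

{"name": "drive_tool", "arguments": {
  "moves": [
    [[0,0,0],[0,0,0.0015],0.043],
    [[0,0,0],[0,0,0],0.043]
  ]
}}

```text
time: 24.65
eef_pos: [0.5394, 0.1846, 0.0366]
tcp_rot: [0.999, 0.039, -0.0, 0.0]
contact_force: [-4.2, -1.1, 3.3]
opening: 0.578
finger_force: 54.6
```

{"name": "drive_tool", "arguments": {
  "moves": [
    [[0,0,0],[0,0,0.001],0.043],
    [[0,0,0],[0,0,0],0.043]
  ]
}}

```text
time: 24.9
eef_pos: [0.5394, 0.1846, 0.0366]
tcp_rot: [0.999, 0.039, -0.0, 0.0]
contact_force: [-6.3, -1.6, 9.5]
opening: 0.578
finger_force: 55.5
```

Contact. Releasing and heading for green.

{"name": "drive_tool", "arguments": {
  "moves": [
    [[0,0,0],[0,0,0],0.054],
    [[0,0,0],[0,0,0],0.058],
    [[0,0,0],[0,0,0],0.062],
    [[0,0,0],[0,0,0],0.062],
    [[0,0,0],[0,0,0],0.062]
  ]
}}

```text
time: 25.52
eef_pos: [0.5392, 0.1845, 0.0347]
tcp_rot: [0.999, 0.039, -0.0, -0.0]
contact_force: [0.5, -0.5, 0.0]
opening: 0.727
finger_force: 0.0
```

{"name": "drive_tool", "arguments": {
  "moves": [
    [[0,0,0],[0,0,-0.015],0.062],
    [[0,0,0],[0,0,-0.035],0.062],
    [[0,0,0],[0,0,-0.04],0.062],
    [[0,0,0],[0,0,-0.03],0.062],
    [[0,0,0],[0,0,0],0.062]
  ]
}}

```text
time: 26.15
eef_pos: [0.5415, 0.185, 0.1593]
tcp_rot: [0.999, 0.039, 0.004, -0.0]
contact_force: [0.4, 0.6, -0.6]
opening: 0.725
finger_force: 0.0
```

```bash
python3 -c "
from h import *
go(.536,.0422,.15,-7.8)
d=cam('scene');cv2.imwrite('pics/a7.png',cv2.resize(d['image'][130:330,150:430,::-1],(800,571)))"
```

```text
t 26.15 at [0.5415 0.185  0.1593] yaw 4.5 tilt 0.48 shift mm [-16.8 141.9   9.1] norm 143.0 turn z rad 0.215 f [ 0.4  0.6 -0.6] open 0.725 ff 0.0
```

View pics/a7.png

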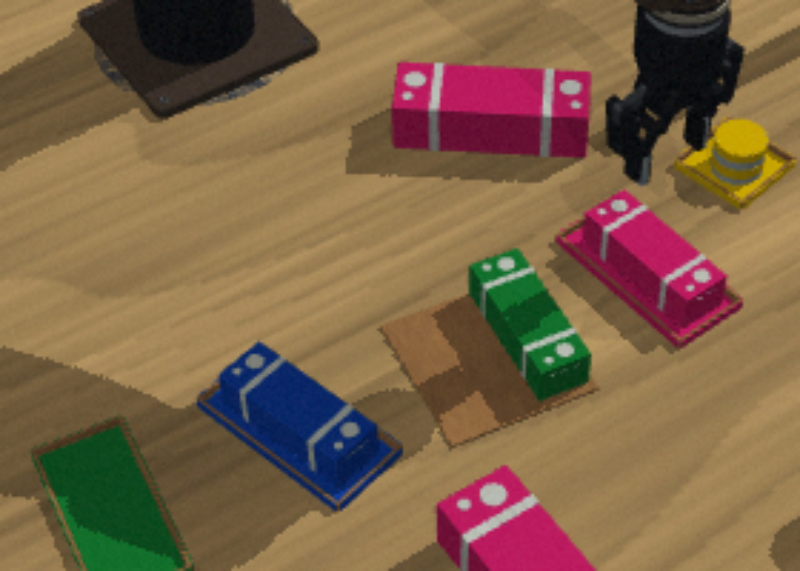

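Pink is flat in its tray at (655,260), blue at (300,415), tin at (740,155). Green waits undisturbed at (530,320).

{"name": "drive_tool", "arguments": {
  "moves": [
    [[0,0,0],[-0.004,0.035,0],0.068],
    [[0,0,0],[-0.006,0.054,0],0.068],
    [[0,0,0],[-0.006,0.053,0],0.068],
    [[0,0,0.11],[0,0,0],0.068],
    [[0,0,0.105],[0,0,0],0.068]
  ]
}}

```text
time: 26.82
eef_pos: [0.5332, 0.0408, 0.1529]
tcp_rot: [0.997, -0.071, -0.002, -0.0]
contact_force: [-0.9, -1.4, -0.1]
opening: 0.797
finger_force: 0.0
```

{"name": "drive_tool", "arguments": {
  "moves": [
    [[0,0,0],[0,0,0],0.068],
    [[0,0,0],[0,0,0],0.068]
  ]
}}

```text
time: 27.08
eef_pos: [0.5338, 0.0419, 0.1539]
tcp_rot: [0.998, -0.067, -0.001, -0.0]
contact_force: [-0.6, -0.7, 1.3]
opening: 0.797
finger_force: 0.0
```

```bash
python3 -c "
from h import *
go(.536,.0422,.034,-7.8)"
```

```text
t 27.07 at [0.5338 0.0419 0.1539] yaw -7.7 tilt 0.1 shift mm [  2.3  -0.6 119.9] norm 120.0 turn z rad 0.002 f [-0.6 -0.7  1.3] open 0.797 ff 0.0
```

{"name": "drive_tool", "arguments": {
  "moves": [
    [[0,0,0],[0.001,0,0.04],0.068],
    [[0,0,0],[0,0,0.04],0.068],
    [[0,0,0],[0,0,0.025],0.068],
    [[0,0,0],[0,0,0.015],0.068],
    [[0,0,0],[0,0,0],0.068]
  ]
}}

```text
time: 27.7
eef_pos: [0.5346, 0.0418, 0.0338]
tcp_rot: [0.998, -0.068, -0.001, -0.0]
contact_force: [0.2, 0.9, 0.6]
opening: 0.795
finger_force: 0.0
```

{"name": "drive_tool", "arguments": {
  "moves": [
    [[0,0,0],[0,0,0],0.043],
    [[0,0,0],[0,0,0],0.043],
    [[0,0,0],[0,0,0],0.043],
    [[0,0,0],[0,0,0],0.043],
    [[0,0,0],[0,0,0],0.043]
  ]
}}

```text
time: 28.32
eef_pos: [0.5368, 0.0416, 0.0365]
tcp_rot: [0.998, -0.068, 0.002, -0.0]
contact_force: [0.2, 1.3, 5.9]
opening: 0.573
finger_force: 56.2
```

{"name": "drive_tool", "arguments": {
  "moves": [
    [[0,0,0],[0,0,-0.01],0.043],
    [[0,0,0],[0,0,-0.03],0.043],
    [[0,0,0],[0,0,-0.04],0.043],
    [[0,0,0],[0,0,-0.04],0.043],
    [[0,0,0],[0,0,0],0.043]
  ]
}}

```text
time: 28.95
eef_pos: [0.5372, 0.0412, 0.158]
tcp_rot: [0.998, -0.068, 0.004, 0.0]
contact_force: [0.6, -0.1, -4.2]
opening: 0.573
finger_force: 55.2
```

```bash
python3 -c "
from h import *
go(.495,-.351,.16,-7.4)"
```

```text
t 28.95 at [0.5372 0.0412 0.158 ] yaw -7.8 tilt 0.4 shift mm [ 11.4 394.3  -1.8] norm 394.0 turn z rad -0.007 f [ 0.6 -0.1 -4.2] open 0.573 ff 55.2
```

{"name": "drive_tool", "arguments": {
  "moves": [
    [[0,0,0],[0.001,0.02,0],0.043],
    [[0,0,0],[0.001,0.042,0],0.043],
    [[0,0,0],[0.001,0.045,0],0.043],
    [[0,0,0],[0.001,0.045,0],0.043],
    [[0,0,0],[0.001,0.045,0],0.043]
  ]
}}

```text
time: 29.58
eef_pos: [0.5114, -0.1548, 0.1516]
tcp_rot: [0.998, -0.068, -0.003, -0.001]
contact_force: [1.0, 0.4, -3.5]
opening: 0.571
finger_force: 55.1
```

{"name": "drive_tool", "arguments": {
  "moves": [
    [[0,0,0],[0.001,0.045,0],0.043],
    [[0,0,0],[0.001,0.045,0],0.043],
    [[0,0,0],[0.001,0.045,0],0.043],
    [[0,0,0],[0.002,0.04,0],0.043],
    [[0,0,0],[0.001,0.022,0],0.043]
  ]
}}

```text
time: 30.2
eef_pos: [0.4911, -0.351, 0.1518]
tcp_rot: [0.998, -0.069, -0.002, -0.002]
contact_force: [0.4, -0.1, -3.7]
opening: 0.576
finger_force: 55.1
```

{"name": "drive_tool", "arguments": {
  "moves": [
    [[0,0,0],[0,0,0],0.043],
    [[0,0,0],[0,0,0],0.043]
  ]
}}

```text
time: 30.45
eef_pos: [0.4924, -0.3488, 0.1535]
tcp_rot: [0.998, -0.068, -0.001, -0.001]
contact_force: [-0.1, 1.0, -3.2]
opening: 0.576
finger_force: 55.1
```

```bash
python3 -c "
from h import *
go(.495,-.351,.0365,-7.4)"
```

```text
t 30.45 at [ 0.4924 -0.3488  0.1535] yaw -7.8 tilt 0.17 shift mm [  3.1   2.1 117. ] norm 117.0 turn z rad -0.006 f [-0.1  1.  -3.2] open 0.576 ff 55.1
```

{"name": "drive_tool", "arguments": {
  "moves": [
    [[0,0,0],[0.002,0.002,0.025],0.043],
    [[0,0,0],[0,0,0.04],0.043],
    [[0,0,0],[0,0,0.03],0.043],
    [[0,0,0],[0,0,0.015],0.043],
    [[0,0,0],[0,0,0],0.043]
  ]
}}

```text
time: 31.08
eef_pos: [0.4942, -0.3511, 0.0438]
tcp_rot: [0.998, -0.068, -0.001, -0.001]
contact_force: [-0.4, -0.6, -4.3]
opening: 0.574
finger_force: 54.9
```

{"name": "drive_tool", "arguments": {
  "moves": [
    [[0,0,0],[0,0,0.002],0.043],
    [[0,0,0],[0,0,0],0.043],
    [[0,0,0],[0,0,0],0.043]
  ]
}}

```text
time: 31.45
eef_pos: [0.4949, -0.353, 0.0439]
tcp_rot: [0.998, -0.068, 0.001, 0.001]
contact_force: [-0.7, 0.1, -3.4]
opening: 0.573
finger_force: 55.0
```

{"name": "drive_tool", "arguments": {
  "moves": [
    [[0,0,0],[0,0,0.003],0.043],
    [[0,0,0],[0,0,0.002],0.043],
    [[0,0,0],[0,0,0],0.043],
    [[0,0,0],[0,0,0.001],0.043],
    [[0,0,0],[0,0,0],0.043]
  ]
}}

```text
time: 32.08
eef_pos: [0.4945, -0.3526, 0.0368]
tcp_rot: [0.998, -0.068, 0.0, -0.0]
contact_force: [-1.7, 0.3, -3.2]
opening: 0.571
finger_force: 55.1
```

{"name": "drive_tool", "arguments": {
  "moves": [
    [[0,0,0],[0,0,0.001],0.043],
    [[0,0,0],[0,0,0],0.043]
  ]
}}

```text
time: 32.33
eef_pos: [0.4945, -0.3526, 0.0365]
tcp_rot: [0.998, -0.068, -0.0, -0.0]
contact_force: [-3.1, 1.6, 2.4]
opening: 0.573
finger_force: 55.6
```

{"name": "drive_tool", "arguments": {
  "moves": [
    [[0,0,0],[0,0,0.001],0.043],
    [[0,0,0],[0,0,0],0.043]
  ]
}}

```text
time: 32.58
eef_pos: [0.4946, -0.3527, 0.0365]
tcp_rot: [0.998, -0.068, -0.0, -0.0]
contact_force: [-4.8, 3.1, 7.7]
opening: 0.575
finger_force: 56.4
```

{"name": "drive_tool", "arguments": {
  "moves": [
    [[0,0,0],[0,0,0],0.054],
    [[0,0,0],[0,0,0],0.058],
    [[0,0,0],[0,0,0],0.062],
    [[0,0,0],[0,0,0],0.062],
    [[0,0,0],[0,0,0],0.062]
  ]
}}

```text
time: 33.2
eef_pos: [0.4945, -0.3525, 0.0347]
tcp_rot: [0.998, -0.068, -0.0, -0.0]
contact_force: [0.1, -0.5, -0.4]
opening: 0.729
finger_force: 0.0
```

{"name": "drive_tool", "arguments": {
  "moves": [
    [[0,0,0],[0,0,-0.015],0.062],
    [[0,0,0],[0,0,-0.035],0.062],
    [[0,0,0],[0,0,-0.04],0.062],
    [[0,0,0],[0,0,-0.05],0.062],
    [[0,0,0],[0,0,-0.04],0.062]
  ]
}}

```text
time: 33.83
eef_pos: [0.4949, -0.3529, 0.2186]
tcp_rot: [0.998, -0.068, 0.001, 0.001]
contact_force: [0.5, -0.5, 0.1]
opening: 0.726
finger_force: 0.0
```

{"name": "drive_tool", "arguments": {
  "moves": [
    [[0,0,0],[0,0,0],0.062],
    [[0,0,0],[0,0,0],0.062],
    [[0,0,0],[0,0,0],0.062]
  ]
}}

```text
time: 34.2
eef_pos: [0.4937, -0.3518, 0.2129]
tcp_rot: [0.998, -0.068, -0.001, -0.001]
contact_force: [0.5, 0.2, 0.4]
opening: 0.723
finger_force: 0.0
```

```bash
python3 -c "
from h import *
c=cam('scene','fin.png')"
```

```text
(no output)
```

View pics/fin.png

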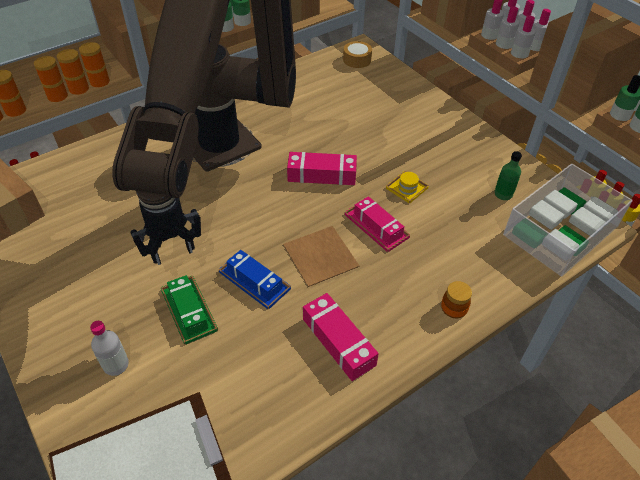

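All four things sit flat in their own trays: tin (409,184), pink (378,221), blue (254,276), green (188,305). The bottles and the jar stand where they were, and the gripper is clear.

```bash
python3 -c "
from plant import ctrl
print(ctrl.sign_off())"
```

```text
the job is handed in; nothing more can be done
None
```

The job is handed in: the tin, blue, pink and green cartons were placed in that order, each flat in its own tray, with the bottles and jar left standing where they were (the sign-off gave no verdict).

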